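# Seat a jig cover on its hidden dowel pins and hold it pressed home

## Robot

A 6-joint arm with a two-finger parallel gripper is mounted at the origin on the work surface. World frame = base frame: x ahead of the robot, y to its left, z up, the work surface at z = 0. Lengths are in m, angles in rad, forces in N, time in s.
With the tool pointing down it reaches from about 0.25 to 0.725 m from the base axis. Payload 4 kg.
Tool frame: the origin (TCP) lies midway between the tips of the shut fingers; the grasp point (between the pads) lies 19 mm behind it; z points along the fingers, y is the line along which they close (so a half turn about z gives the same grasp; the last joint's range is limited). The gripper opens to 85 mm and grips with 20 to 120 N. Pads are 22 mm wide; open, the fingers measure 114 mm over their backs; the gripper's body (76 mm by 85 mm) begins 54 mm behind the grasp point. The pads swing forward as they close: fully open they stand 13 mm farther back than shut.
Start: joints at [-1.126, 0.241, 0.005, 1.335, 0, 1.571], TCP at [0.215, -0.451, 0.231] pointing down, gripper open.
Joint ranges: [-2.72, 2.72], [-1.05, 1.87], [-1.09, 1.28], [-1.99, 2.15], [-1.42, 1.44], [-3.14, 3.14]. Speed limits (rad/s): [2.79, 2.79, 3.14, 3.14, 3.14, 3.14].

## Interface

Orientations are given as a unit quaternion [x, y, z, w].
In Python, from workcell import get_obs, camera, job_done, silhouettes gives the robot as it stands. The module is installed in compiled form; this text tells all that it offers.
- The arm moves only by the tool drive_tool, never from a script. Its argument "increments" is a list of rows, each a list of 3 entries, a list of its own where there are three numbers: the shift along the world's x, y, z in mm, then the turn, a rotation vector about the world's x, y, z in degrees, then the opening, from 0 (shut) to 1 (fully open). A call has 1 to 8 rows; each row shifts and turns the commanded pose from where the row before left it; what a row does not reach is not made up. A row lasts 1/12 s, in which the tool goes at most 41.7 mm and 7.16 degrees, less where a joint would pass 70% of its speed; a pose out of reach is approached as far as the arm can. A call is refused whole if a number of a shift passes 41.7 or a number of a turn 7.16, either way. A call with a gripper value outside its range is refused whole. The fingers move at their own pace and stop on an object; the grip force is fixed at half the most. Time passes only in rows, so rows that do not move let the fingers close. It gives the time, the measured TCP pose, the force, the opening and the grip force at its end, in the units of the state.
- get_obs(): the state, without advancing time (a new reading comes with each control period).
- camera(name): name is "scene" or "top"; returns a dict with "image" (400x640x3 uint8, red, green, blue), "K" (3x3 intrinsics, pixels), "k1" (the pictures are not rectified: a ray, as slopes to the right and down, at radius r is drawn at 1 + k1 r^2 times it, then the intrinsics apply), "view" (4x4, takes a point from world to camera coordinates). Camera axes: x right, y down, z forward; pixel columns grow to the right and rows downward; lengths in m; the calibration is good to about 2 mm. A picture is of the moment at which its call begins. There is no depth.
- job_done(): hands the job in; it is judged then, once.
Trained networks look in a picture, given as the dict that the camera call returned (one of the last four; its "shot" number tells which), for a name from the list of things; names that differ only in an ending like _2 or _b are one class to them, and where a whole thing is asked for, a point or a joint stands for the part that bears it (a point fixed in the world has none). Each returns a list of dicts, best first, with "conf" (0 to 1); they miss things now and then, are a little off and sometimes report something else, mostly with a low value. They report only what shows in the picture. A call takes as long as a camera call. They do not tell look-alikes from the thing itself.
- silhouettes(query, picture): "region" (400x640 bool, what is visible of it) and "bbox" ([left, top, right, bottom] in pixels, round what is visible of it).
The state is a dict: "clock": time; "joint_pos": joint angles; "joint_vel": joint speeds; "tau": joint torques, N m; "eef_pos": TCP position; "tool_rot": TCP orientation; "ft_force": force on the tool from outside, world axes, zero at the start; "ft_torque": the same for the moment, N m; "grip_width": finger opening in m; "grasp_force": force on a finger pad.
Only numpy, scipy, OpenCV 4.12 (cv2) and the standard library are available. Lean on these libraries where they do the work, as an engineer would, in place of code of your own. Each camera call takes 0.05 s, during which the arm holds its last target. There are 200 camera calls.

## Task

Pick up the aluminium jig cover by its black grip bar, set it lengthwise over the green spring fixture and slide it along until its two blind holes drop over the fixture's locating pins. Then press it down against the sprung brass pad until it sits flush on the fixture's rim, and finish while still gripping it by the bar and pressing it down there, without letting go. Leave the bin, the holed plate and the angle block where they are.

Things in the scene. Friction and masses are not known exactly. Their poses are not given: they have to be found in the camera images.
- cover: Loose aluminium jig cover, a plate 150 (x) x 64 (y) x 18 (z) mm, 0.36 to 0.54 kg, lying flat on the bench the right way up. Origin: centre of its underside; z up, x along its length. It is the same turned half round. On top, centred, a black grip bar.
- cover_bar (a point): Centre of the top face of the cover's black grip bar, 54 mm above the cover's origin. The bar is 64 mm long (cover x), 22 mm wide (cover y) and rises 36 mm above the plate, with nothing beside it: pinch it across y from above.
- cover_hole (a point): Mouth of one of the two blind holes in the cover's underside (out of sight): 13 mm across, 15 mm deep, 1 mm chamfer, at x = +60 mm, y = 0 of the cover. The other is at x = -60 mm.
- fixture: Fixture fixed to the bench: green body 180 (x) x 84 (y) mm on a steel foot 200 x 104 x 8 mm, rim 40 mm above the bench. Origin: centre of its underside; z up, x along its length. A brass pad (76 x 50 mm) in its middle stands 5 mm above the rim. Two steel pins 10 mm across stand on its centre line (y = 0), 120 mm apart in x, and rise 14 mm above the rim.
- fixture_rim (a point): Centre of the fixture at rim height, 40 mm above the bench. The seated cover's underside lies at this height. With the holes over the pins, the cover drops 9 mm from the pin tips (54 mm) onto the pad (45 mm), then must be pressed 5 mm more.
- pin_zone (a point): Middle of the range where the +x pin's tip may stand, 54 mm above the bench. The pair of pins is set differently each time, up to 8 mm either way along the fixture's x (both together, y = 0), not given as a number: feel for them by sliding the cover along x, resting lightly on the tips, until it drops. Each pin: 8 mm straight, then a 6 mm cone to a 4 mm flat tip.
- pad (a joint): The brass spring pad's travel: 0 = up (5 mm above the rim), 0.005 m = pressed level with the rim. It needs 8 N to start and 13 N at full travel; the cover's own weight (3.5 to 5.3 N) counts towards this but does not move it.
- bin: Blue plastic bin 100 x 90 x 55 mm with steel dowel pins inside, about 0.9 kg; origin at the centre of its underside. A bystander.
- punch_plate: Loose ground steel plate 75 x 45 x 25 mm with two through holes; origin at the centre of its underside. A bystander.
- angle_block: Loose L-shaped steel block about 80 x 62 x 22 mm, lying flat; origin under the middle of its long leg. A bystander.
Mind the look-alikes: they are no part of the job. Of the things like the fixture, leave any that is blue; of the rest the larger one is meant.

How it is judged:
By the outcome, as a careful person would: the job done as asked, in the order asked, and still so for the second after the job is handed in, while the arm keeps its last pose, push and grip.
It also fails if it takes over 58 s, if anything falls off the work surface, if the arm or the gripper's body presses on something with over 40 N, if the wrist force passes 120 N, or if a joint passes its speed limit or range.

## Working session

There is one attempt and no reset: what is moved stays moved. The work goes in short steps, Python scripts to look and compute and a tool call to move; the robot and the scene stay as the last step left them, time stands still between calls to the robot, and variables do not carry over. Pictures are saved under pics/ and viewed, at most 10 in all, crops included, and the job is handed in when it is done.

Besides the shell and the picture viewer there is one more tool, called after "Emit:" as name(argument=value, ...) on one line, values as JSON. drive_tool: Moves the arm, as the interface text tells. Its arguments: {"type":"object","properties":{"increments":{"type":"array"}},"required":["increments"]}

```bash
mkdir -p pics; cat > h.py <<'E'
import numpy as np, cv2
from workcell import get_obs, camera, job_done, silhouettes
def pix2w(c,uv,z):
    K=np.array(c["K"]);V=np.array(c["view"]);k=c["k1"]
    uv=np.atleast_2d(np.array(uv,float))
    d=(uv-[K[0,2],K[1,2]])/[K[0,0],K[1,1]]
    s=d.copy()
    for _ in range(20): s=d/(1+k*(s**2).sum(1,keepdims=True))
    r=np.c_[s,np.ones(len(s))]@V[:3,:3]   # R^T r
    o=-V[:3,:3].T@V[:3,3]
    return o+r*((z-o[2])/r[:,2])[:,None]
def w2pix(c,p):
    V=np.array(c["view"]);K=np.array(c["K"]);p=np.atleast_2d(p)
    q=p@V[:3,:3].T+V[:3,3];s=q[:,:2]/q[:,2:]
    s=s*(1+c["k1"]*(s**2).sum(1,keepdims=True))
    return s*[K[0,0],K[1,1]]+[K[0,2],K[1,2]]
def save(n,im): cv2.imwrite("pics/"+n,cv2.cvtColor(im,cv2.COLOR_RGB2BGR))
E
python3 - <<'E'
from h import *
for n in("top","scene"):
    c=camera(n);save(n+"1.png",c["image"])
    V=np.array(c["view"]);print(n,"cam",(-V[:3,:3].T@V[:3,3]).round(3),"fwd",V[2,:3].round(2))
    for q in("cover","cover_bar","fixture","pad","bin","punch_plate","angle_block"):
        for s in silhouettes(q,c):
            m=s["region"].astype(np.uint8);r=cv2.minAreaRect(cv2.findNonZero(m))
            print(q,round(s["conf"],2),s["bbox"],[np.round(x,1) for x in r],pix2w(c,[r[0]],.03).round(3))
E
```

```text
top cam [0.517 0.096 0.943] fwd [ 0.04  0.01 -1.  ]
cover 0.87 [415.7, 178.8, 463.9, 243.1] [array([438.2, 211.8]), array([28.4, 61.6]), np.float64(24.0)] [[ 0.518 -0.183  0.03 ]]
cover 0.68 [268.1, 196.7, 298.1, 233.1] [array([284. , 212.5]), array([22.4, 33.3]), np.float64(25.3)] [[0.521 0.187 0.03 ]]
cover_bar 0.56 [417.0, 178.9, 461.6, 244.0] [array([438. , 211.8]), array([28.5, 61.4]), np.float64(23.6)] [[ 0.518 -0.183  0.03 ]]
fixture 0.71 [165.6, 235.8, 221.9, 322.6] [array([192.7, 277.6]), array([43.1, 82.5]), np.float64(9.5)] [[0.367 0.41  0.03 ]]
fixture 0.68 [247.5, 167.1, 318.6, 259.4] [array([284.5, 212.4]), array([44. , 83.5]), np.float64(23.5)] [[0.522 0.186 0.03 ]]
fixture 0.62 [341.8, 144.9, 393.2, 202.3] [array([367.6, 175.3]), array([28.4, 53.9]), np.float64(39.8)] [[ 0.608 -0.014  0.03 ]]
fixture 0.27 [343.9, 247.9, 371.7, 280.1] [array([358., 262.]), array([32.5, 18.9]), np.float64(76.0)] [[0.401 0.012 0.03 ]]
pad 0.92 [268.9, 195.0, 299.5, 232.9] [array([283.7, 211.9]), array([22.8, 33. ]), np.float64(24.4)] [[0.523 0.188 0.03 ]]
pad 0.64 [358.1, 163.1, 380.2, 1
[... 1117 characters left out ...]
array([70.2, 34.4]), np.float64(33.7)] [[0.387 0.393 0.03 ]]
pad 0.88 [289.2, 247.0, 310.5, 266.1] [array([298.5, 256.1]), array([19.6, 16.4]), np.float64(84.3)] [[ 0.613 -0.022  0.03 ]]
pad 0.59 [334.7, 115.9, 362.2, 135.9] [array([347.1, 125. ]), array([25.8, 14.6]), np.float64(36.9)] [[0.355 0.426 0.03 ]]
bin 0.68 [327.6, 258.5, 399.2, 329.4] [array([360.6, 292.5]), array([63.8, 55.5]), np.float64(39.1)] [[ 0.771 -0.006  0.03 ]]
punch_plate 0.97 [229.6, 195.1, 262.0, 224.0] [array([245.4, 208.2]), array([34.2, 21.8]), np.float64(25.2)] [[ 0.414 -0.002  0.03 ]]
angle_block 0.75 [409.7, 167.2, 444.0, 196.4] [array([428.8, 182.3]), array([32.9, 22.3]), np.float64(12.5)] [[0.676 0.367 0.03 ]]
```

View pics/top1.png

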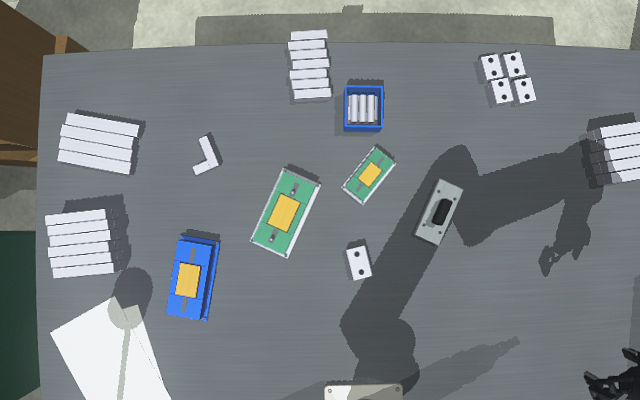

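View pics/scene1.png

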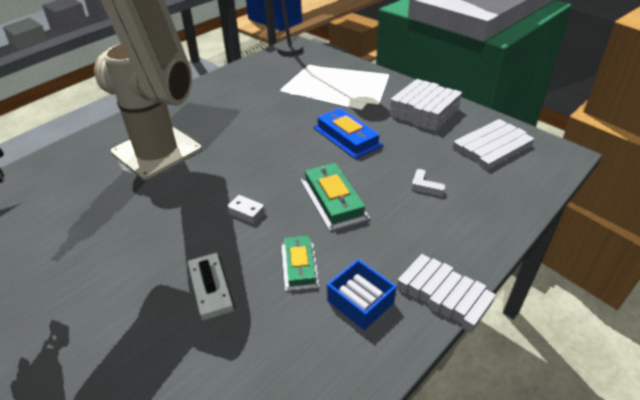

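Fixture candidates in the top view are blue at (193,278), the larger green one at (285,212) and the smaller green one at (368,175). The larger green one fits: it is not blue, and it is about 83 px long against 54 px. I'll fit the model poses and confirm with a crop.

```bash
cat > fit.py <<'E'
from h import *
from scipy.optimize import minimize
def box(lx,ly,z0,z1,cx=0): return np.array([[cx+a*lx/2,b*ly/2,z] for a in(-1,1) for b in(-1,1) for z in(z0,z1)])
def T(P,p):
    c,s=np.cos(p[2]),np.sin(p[2]); return P@np.array([[c,s,0],[-s,c,0],[0,0,1]])+[p[0],p[1],0]
def hull(c,P,S=8): return cv2.convexHull(((w2pix(c,P)+.5)*S).astype(np.float32)).astype(np.int32)
def cost(p,boxes,obs,S=4):
    t=0
    for c,m,(l,u) in obs:
        M=np.zeros(((u[1]-l[1])*S,(u[0]-l[0])*S),np.uint8)
        for b in boxes: cv2.fillConvexPoly(M,hull(c,T(b,p),S)-np.array(l)*S,1)
        A=cv2.resize(m[l[1]:u[1],l[0]:u[0]].astype(np.uint8),None,fx=S,fy=S,interpolation=cv2.INTER_NEAREST)
        t+=1-(A&M).sum()/((A|M).sum()+1)
    return t
def mk(c,m):
    x,y,w,h=cv2.boundingRect(m.astype(np.uint8)); return c,m,((x-15,y-15),(x+w+15,y+h+15))
def fit(p0,boxes,obs):
    r=minimize(cost,p0,(boxes,obs),method="Nelder-Mead",options=dict(initial_simplex=np.array(p0)+np.array([[0,0,0],[.008,0,0],[0,.008,0],[0,0,.06]])-[.002,.002,.015,],xatol=1e-4,fatol=1e-5))
    return r.x,r.fun
COVER=[box(.15,.064,0,.018),box(.064,.022,.018,.054)]
FIX=[box(.2,.104,0,.008),box(.18,.084,.008,.04)]
E
cat > m.py <<'E'
from fit import *
ct,cs=camera("top"),camera("scene")
def best(q,c,xy):
    return min(silhouettes(q,c),key=lambda s:np.hypot(*(pix2w(c,[np.argwhere(s["region"])[:,::-1].mean(0)],.03)[0,:2]-xy)))["region"]
ob={}
for n,B,xy,a in(("cover",COVER,(.52,-.19),-1.17+3.14),("fixture",FIX,(.525,.183),-1.17+3.14)):
    # yaw start from long direction of top mask
    o=[mk(c,best(n,c,xy)) for c in(ct,cs)]
    r=cv2.minAreaRect(cv2.findNonZero(o[0][1].astype(np.uint8)));bp=cv2.boxPoints(r)
    w=pix2w(ct,bp,.03)[:,:2];e=max((w[1]-w[0],w[2]-w[1]),key=np.linalg.norm);a=np.arctan2(e[1],e[0])
    for oo in(o,o[:1],o[1:]):
        p,f=fit([*xy,a],B,oo);print(n,p[:2].round(4),np.degrees(p[2]).round(1),round(f,3))
    ob[n]=o
# green mask of body in both
for c in(ct,cs):
    I=c["image"].astype(int);g=(I[...,1]>I[...,0]+30)&(I[...,1]>I[...,2]+15)
    y=(I[...,0]>I[...,2]+60);m=(g|y).astype(np.uint8)
    k,l,st,ce=cv2.connectedComponentsWithStats(m)
    t=w2pix(c,[[.525,.183,.04]])[0];i=1+np.argmin(np.hypot(*(ce[1:]-t).T)+1e3*(st[1:,4]<300))
    ob.setdefault("g",[]).append(mk(c,cv2.morphologyEx((l==i).astype(np.uint8),cv2.MORPH_CLOSE,np.ones((5,5)))>0))
for oo in(ob["g"],ob["g"][:1],ob["g"][1:]):
    p,f=fit([.525,.183,a],FIX[1:],oo);print("green body",p[:2].round(4),np.degrees(p[2]).round(1),round(f,3))
    if oo is ob["g"]: P=p
np.save("fix.npy",P)
a=cv2.resize(ct["image"][155:270,235:330],None,fx=5,fy=5,interpolation=cv2.INTER_CUBIC)
for X in(.06,-.06):
    for dx in(-.008,.008):
        q=(w2pix(ct,T(np.array([[X+dx,0,.054]]),P))[0]-[235,155]+.5)*5;cv2.circle(a,tuple(int(v) for v in q),2,(255,0,0),-1)
b=cv2.resize(ct["image"][170:255,405:475],None,fx=4,fy=4,interpolation=cv2.INTER_CUBIC)
o=np.zeros((580,770,3),np.uint8);o[:575,:475]=a;o[:340,485:765]=b;save("crop1.png",o)
E
python3 m.py
```

```text
cover [ 0.5188 -0.1889] -25.9 0.105
cover [ 0.5182 -0.1887] -25.6 0.034
cover [ 0.5203 -0.1898] -25.7 0.07
fixture [0.5211 0.1867] -25.4 0.101
fixture [0.522  0.1877] -24.7 0.045
fixture [0.5204 0.1862] -25.5 0.047
green body [0.5217 0.1879] -25.2 0.183
green body [0.5222 0.1877] -25.0 0.037
green body [0.5126 0.1937] -25.6 0.134
```

View pics/crop1.png

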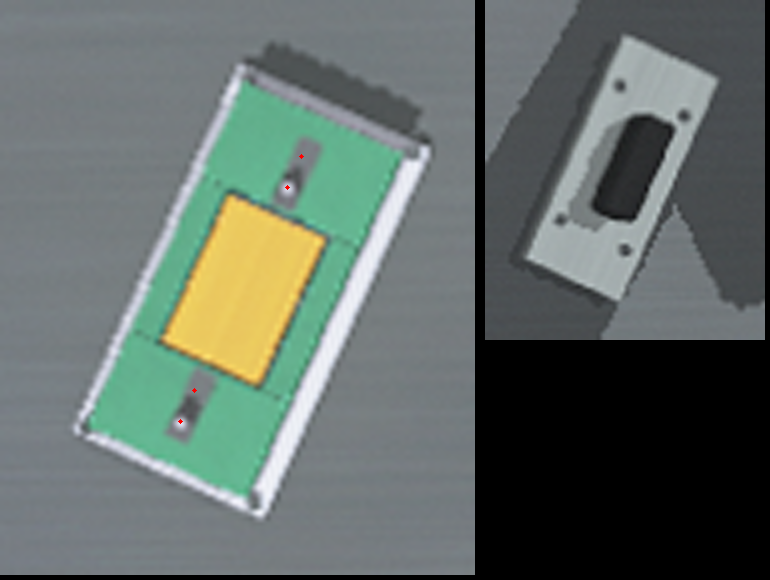

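The crop confirms it: the large green fixture, 200 mm foot, pins seen at crop (289,187) and (180,421), near the -x end of their range. The cover is at right with its bar. Next, the tool orientation.

```bash
python3 - <<'E'
from fit import *
from scipy.spatial.transform import Rotation as R
o=get_obs();print(o["eef_pos"],R.from_quat(o["tool_rot"]).as_matrix().round(3),o["grip_width"],o["ft_force"],o["clock"])
c=camera("top");P=np.load("fix.npy")
w=pix2w(c,np.array([[289.5,187],[180.5,421]])/5+[235,155]-[.5,.5],.054)[:,:2]
print(w,(w-P[:2])@np.array([[np.cos(P[2]),-np.sin(P[2])],[np.sin(P[2]),np.cos(P[2])]]))
E
```

```text
[ 0.21511415 -0.45136193  0.23131261] [[ 0.903  0.43  -0.   ]
 [ 0.43  -0.903 -0.   ]
 [-0.    -0.    -1.   ]] 0.08579962811989296 [-0.29254583 -0.35183021 -0.45628044] 1.1
[[0.5689313  0.16482416]
 [0.46057941 0.2167037 ]] [[ 5.25929919e-02 -7.64231153e-04]
 [-6.75358767e-02  5.62360024e-05]]
```

Emit:
drive_tool(increments=[[[19, 16, 0], [0, 0, 7.1], 1], [[19, 16, 0], [0, 0, 7.1], 1], [[19, 16, 0], [0, 0, 7.1], 1], [[19, 16, 0], [0, 0, 7.1], 1], [[19, 16, 0], [0, 0, 7.1], 1], [[19, 16, 0], [0, 0, 7.1], 1], [[19, 16, 0], [0, 0, 7.1], 1], [[19, 16, 0], [0, 0, 7.1], 1]])

```text
clock: 1.82
eef_pos: [0.368, -0.3225, 0.2314]
tool_rot: [0.751, 0.66, -0.0, 0.0]
ft_force: [0.5, -0.8, -0.4]
grip_width: 0.0854
grasp_force: 0.0
```

Emit:
drive_tool(increments=[[[19, 16, -10], [0, 0, 7.1], 1], [[19, 16, -10], [0, 0, 7.1], 1], [[19, 16, -10], [0, 0, 7.1], 1], [[19, 16, -10], [0, 0, 7.1], 1], [[19, 16, -10], [0, 0, 7.1], 1], [[19, 16, -10], [0, 0, 7.1], 1], [[19, 16, -10], [0, 0, 7.1], 1], [[0, 0, -10], [0, 0, 7.1], 1]])

```text
clock: 2.48
eef_pos: [0.5034, -0.2087, 0.1508]
tool_rot: [0.345, 0.939, 0.001, 0.001]
ft_force: [1.3, -0.1, -0.4]
grip_width: 0.0856
grasp_force: 0.0
```

Emit:
drive_tool(increments=[[[10, 12, -10], [0, 0, 7.1], 1], [[5, 5, 0], [0, 0, 7.1], 1], [[0, 0, 0], [0, 0, 1], 1], [[0, 0, 0], [0, 0, 0], 1]])

```text
clock: 2.82
eef_pos: [0.5152, -0.1942, 0.1412]
tool_rot: [0.223, 0.975, -0.0, -0.0]
ft_force: [-0.1, 0.0, -0.3]
grip_width: 0.0856
grasp_force: 0.0
```

```bash
cat > st.py <<'E'
from fit import *
from scipy.spatial.transform import Rotation as R
o=get_obs();M=R.from_quat(o["tool_rot"]).as_matrix()
print("t",o["clock"],"p",(o["eef_pos"]*1e3).round(1),"tool y deg",np.degrees(np.arctan2(M[1,1],M[0,1])).round(2),"z",M[:,2].round(3),"j",np.round(o["joint_pos"],2),"F",np.round(o["ft_force"],1),"T",np.round(o["ft_torque"],2),"w",round(o["grip_width"],4),"g",np.round(o["grasp_force"],1))
E
python3 st.py
```

```text
t 2.8167 p [ 515.2 -194.2  141.2] tool y deg 64.21 z [-0. -0. -1.] j [-0.36  0.39 -0.02  1.16 -0.    0.09] F [-0.1  0.  -0.3] T [ 0.02  0.01 -0.04] w 0.0856 g 0.0
```

Emit:
drive_tool(increments=[[[3.5, 5, -20], [0, 0, 0], 1], [[0, 0, -25], [0, 0, 0], 1], [[0, 0, -25], [0, 0, 0], 1], [[0, 0, -20], [0, 0, 0], 1], [[0, 0, -15], [0, 0, 0], 1], [[0, 0, -12], [0, 0, 0], 1], [[0, 0, 0], [0, 0, 0], 1]])

```text
clock: 3.4
eef_pos: [0.5164, -0.1894, 0.0221]
tool_rot: [0.224, 0.975, 0.0, -0.002]
ft_force: [-0.4, 0.8, 0.4]
grip_width: 0.0852
grasp_force: 0.0
```

Emit:
drive_tool(increments=[[[0, 0, 0], [0, 0, 0], 0], [[0, 0, 0], [0, 0, 0], 0], [[0, 0, 0], [0, 0, 0], 0], [[0, 0, 0], [0, 0, 0], 0], [[0, 0, 0], [0, 0, 0], 0], [[0, 0, 0], [0, 0, 0], 0], [[0, 0, 0], [0, 0, 0], 0], [[0, 0, 0], [0, 0, 0], 0]])

```text
clock: 4.07
eef_pos: [0.5193, -0.1898, 0.0254]
tool_rot: [0.223, 0.975, -0.0, 0.001]
ft_force: [-1.4, -1.3, 6.8]
grip_width: 0.0208
grasp_force: 60.9
```

```bash
python3 st.py
```

```text
t 4.0667 p [ 519.3 -189.8   25.4] tool y deg 64.27 z [ 0.002 -0.001 -1.   ] j [-0.35  0.51 -0.17  0.89 -0.    0.1 ] F [-1.4 -1.3  6.8] T [-0.12  0.22 -0.  ] w 0.0208 g 60.9
```

Emit:
drive_tool(increments=[[[0, 0, 5], [0, 0, 0], 0], [[0, 0, 10], [0, 0, 0], 0], [[0, 0, 20], [0, 0, 0], 0], [[0, 0, 25], [0, 0, 0], 0], [[0, 0, 25], [0, 0, 0], 0], [[0, 0, 15], [0, 0, 0], 0], [[0, 0, 0], [0, 0, 0], 0], [[0, 0, 0], [0, 0, 0], 0]])

```text
clock: 4.73
eef_pos: [0.5189, -0.1893, 0.1247]
tool_rot: [0.222, 0.975, 0.0, 0.001]
ft_force: [-0.8, 0.6, -4.9]
grip_width: 0.0212
grasp_force: 59.7
```

```bash
cat > chk.py <<'E'
from fit import *
import sys
exec(open("st.py").read())
# cover in hand: fit x,y,yaw in top+scene with its height from the tool
z=o["eef_pos"][2]-.0245;B=[b+[0,0,z] for b in COVER[:1]]
for n in("top","scene"):
    c=camera(n);p=w2pix(c,[[o["eef_pos"][0],o["eef_pos"][1],z+.009]])[0]
    s=silhouettes("cover",c)
    if n in sys.argv: save(sys.argv[1],c["image"])
    if not s: print(n,"none");continue
    m=min(s,key=lambda s:np.hypot(*(np.argwhere(s["region"])[:,::-1].mean(0)-p)))["region"]
    q,f=fit([*o["eef_pos"][:2],np.radians(-25.5)],B,[mk(c,m)]);print(n,(q[:2]*1e3).round(1),np.degrees(q[2]).round(1),round(f,3))
I=cv2.resize(c["image"],None,fx=1.25,fy=1.25);save(sys.argv[1],I)
E
python3 chk.py lift.png
```

```text
t 4.7333 p [ 518.9 -189.3  124.7] tool y deg 64.29 z [ 0.001 -0.    -1.   ] j [-0.35  0.41 -0.04  1.12  0.    0.1 ] F [-0.8  0.6 -4.9] T [-0.01  0.03 -0.03] w 0.0212 g 59.7
top [ 517.7 -186.7] -25.7 0.335
scene [ 520.2 -190.2] -24.8 0.24
```

View pics/lift.png

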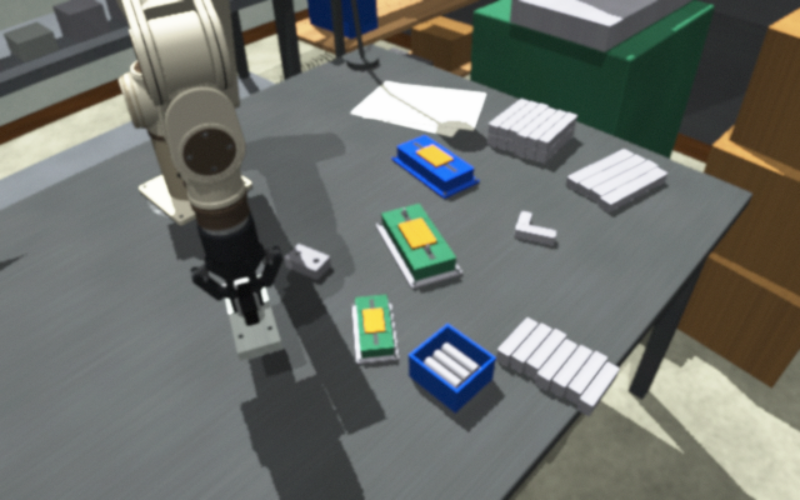

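Emit:
drive_tool(increments=[[[0, 10, 0], [0, 0, 0], 0], [[0, 20, 0], [0, 0, 0], 0], [[0, 28, 0], [0, 0, 0], 0], [[0, 30, 0], [0, 0, 0], 0], [[0, 30, 0], [0, 0, 0], 0], [[0, 30, 0], [0, 0, 0], 0], [[0, 30, 0], [0, 0, 0], 0], [[0, 30, 0], [0, 0, 0], 0]])

```text
clock: 5.6
eef_pos: [0.5176, 0.0207, 0.1235]
tool_rot: [0.222, 0.975, -0.0, -0.001]
ft_force: [0.5, -0.1, -4.2]
grip_width: 0.0212
grasp_force: 59.6
```

Emit:
drive_tool(increments=[[[1, 30, 0], [0, 0, 0], 0], [[1, 30, 0], [0, 0, 0], 0], [[1, 30, 0], [0, 0, 0], 0], [[1, 30, 0], [0, 0, 0], 0], [[1, 25, 0], [0, 0, 0], 0], [[1, 15, 0], [0, 0, 0], 0], [[0, 7, 0], [0, 0, 0], 0], [[0, 0, 0], [0, 0, 0], 0]])

```text
clock: 6.27
eef_pos: [0.5238, 0.1875, 0.1235]
tool_rot: [0.221, 0.975, -0.0, -0.001]
ft_force: [-0.3, -1.0, -4.4]
grip_width: 0.021
grasp_force: 59.6
```

Emit:
drive_tool(increments=[[[0, 0, -15], [0, 0, 0], 0], [[0, 0, -12], [0, 0, 0], 0], [[0, 0, 0], [0, 0, 0], 0], [[0, 0, 0], [0, 0, 0], 0]])

```text
clock: 6.6
eef_pos: [0.5235, 0.1842, 0.0964]
tool_rot: [0.223, 0.975, -0.001, -0.001]
ft_force: [-0.0, -0.5, -5.2]
grip_width: 0.0205
grasp_force: 59.4
```

```bash
python3 chk.py over.png
```

```text
t 6.6 p [523.5 184.2  96.4] tool y deg 64.2 z [-0.003 -0.001 -1.   ] j [ 0.34  0.44 -0.07  1.06 -0.    0.79] F [-0.  -0.5 -5.2] T [ 0.02 -0.04  0.04] w 0.0205 g 59.4
top [524.6 188.9] -31.1 0.677
scene [523.9 184.9] -25.5 0.19
```

View pics/over.png

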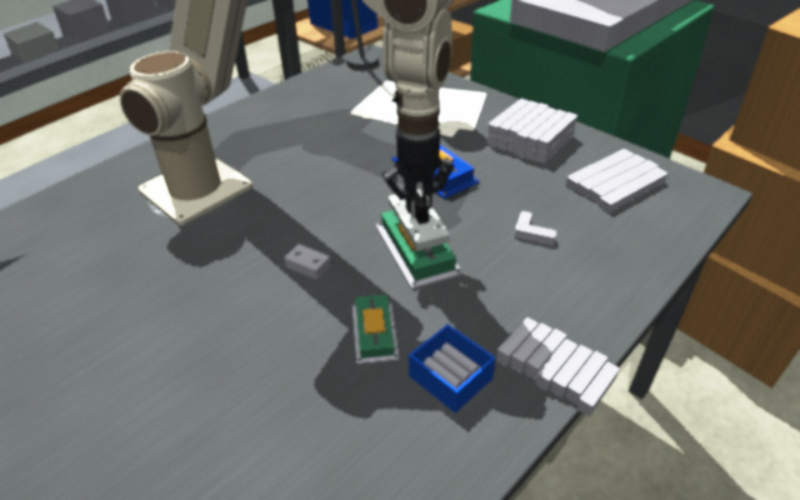

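Cover level over the green fixture, in line with it. About 11 mm beyond the pins along +x; correcting 2 mm sideways and coming down to the tips.

Emit:
drive_tool(increments=[[[1, 2, -5], [0, 0, 0], 0], [[0, 0, -5], [0, 0, 0], 0], [[0, 0, -3], [0, 0, 0], 0], [[0, 0, -1], [0, 0, 0], 0], [[0, 0, 0], [0, 0, 0], 0], [[0, 0, 0], [0, 0, 0], 0]])

```text
clock: 7.3
eef_pos: [0.5255, 0.1877, 0.0831]
tool_rot: [0.222, 0.975, -0.0, -0.0]
ft_force: [-0.5, -0.3, -4.9]
grip_width: 0.021
grasp_force: 59.7
```

Emit:
drive_tool(increments=[[[0, 0, -1], [0, 0, 0], 0], [[0, 0, -1], [0, 0, 0], 0], [[0, 0, 0], [0, 0, 0], 0], [[0, 0, 0], [0, 0, 0], 0]])

```text
clock: 7.63
eef_pos: [0.5256, 0.1876, 0.0813]
tool_rot: [0.223, 0.975, 0.0, 0.0]
ft_force: [-0.2, 0.2, -4.5]
grip_width: 0.0211
grasp_force: 59.7
```

Emit:
drive_tool(increments=[[[0, -0.5, -1], [0, 0, 0], 0], [[0, 0, 0], [0, 0, 0], 0], [[0, 0, 0], [0, 0, 0], 0]])

```text
clock: 7.88
eef_pos: [0.5256, 0.1871, 0.0803]
tool_rot: [0.223, 0.975, -0.0, -0.0]
ft_force: [-0.1, -0.7, -4.7]
grip_width: 0.0212
grasp_force: 59.7
```

Emit:
drive_tool(increments=[[[0, 0, -1], [0, 0, 0], 0], [[0, 0, 0], [0, 0, 0], 0], [[0, 0, 0], [0, 0, 0], 0]])

```text
clock: 8.13
eef_pos: [0.5258, 0.1872, 0.0794]
tool_rot: [0.223, 0.975, 0.0, 0.0]
ft_force: [0.1, 0.3, -4.2]
grip_width: 0.021
grasp_force: 59.9
```

Emit:
drive_tool(increments=[[[0, 0, -1], [0, 0, 0], 0], [[0, 0, 0], [0, 0, 0], 0], [[0, 0, 0], [0, 0, 0], 0]])

```text
clock: 8.38
eef_pos: [0.5259, 0.1872, 0.0792]
tool_rot: [0.223, 0.975, 0.0, 0.0]
ft_force: [-2.0, -0.7, 2.9]
grip_width: 0.0214
grasp_force: 60.8
```

```bash
python3 st.py
```

```text
t 8.3833 p [525.9 187.2  79.2] tool y deg 64.28 z [ 0.001  0.    -1.   ] j [ 0.34  0.46 -0.09  1.02 -0.    0.79] F [-2.  -0.7  2.9] T [-0.26  0.4   0.03] w 0.0214 g 60.8
```

Resting on the tips (z force changed by about +7.5 N at 54 mm underside). Now sliding to -x.

Emit:
drive_tool(increments=[[[-0.9, 0.3, 0], [0, 0, 0], 0], [[-0.9, 0.3, 0], [0, 0, 0], 0], [[-0.9, 0.3, 0], [0, 0, 0], 0], [[-0.9, 0.3, 0], [0, 0, 0], 0], [[0, 0, 0], [0, 0, 0], 0]])

```text
clock: 8.8
eef_pos: [0.5234, 0.1887, 0.0792]
tool_rot: [0.223, 0.975, 0.001, 0.001]
ft_force: [4.0, -0.6, 3.9]
grip_width: 0.0208
grasp_force: 60.8
```

Emit:
drive_tool(increments=[[[-0.9, 0.3, 0], [0, 0, 0], 0], [[-0.9, 0.3, 0], [0, 0, 0], 0], [[0, 0, 0], [0, 0, 0], 0]])

```text
clock: 9.05
eef_pos: [0.521, 0.1894, 0.079]
tool_rot: [0.222, 0.975, 0.001, 0.001]
ft_force: [4.0, 0.6, 5.3]
grip_width: 0.0213
grasp_force: 61.0
```

Emit:
drive_tool(increments=[[[-0.9, 0.3, 0], [0, 0, 0], 0], [[-0.9, 0.4, 0], [0, 0, 0], 0], [[0, 0, 0], [0, 0, 0], 0]])

```text
clock: 9.3
eef_pos: [0.5149, 0.1893, 0.0761]
tool_rot: [0.222, 0.975, -0.001, -0.004]
ft_force: [-1.1, 0.4, -4.8]
grip_width: 0.0213
grasp_force: 59.7
```

The force fell away and the cover dropped at x≈515, matching the pins measured at (515,191). Lowering to the pad.

Emit:
drive_tool(increments=[[[0, 0, -1], [0, 0, 0], 0], [[0, 0, -1], [0, 0, 0], 0], [[0, 0, 0], [0, 0, 0], 0], [[0, 0, 0], [0, 0, 0], 0]])

```text
clock: 9.63
eef_pos: [0.5173, 0.1894, 0.0752]
tool_rot: [0.222, 0.975, -0.001, -0.001]
ft_force: [-0.9, -0.2, -4.9]
grip_width: 0.0207
grasp_force: 59.7
```

```bash
python3 st.py
```

```text
t 9.6333 p [517.3 189.4  75.2] tool y deg 64.3 z [-0.003 -0.001 -1.   ] j [ 0.35  0.46 -0.11  1.01  0.    0.8 ] F [-0.9 -0.2 -4.9] T [-0.06  0.09 -0.01] w 0.0207 g 59.7
```

Emit:
drive_tool(increments=[[[-0.9, 0.4, 0], [0, 0, 0], 0], [[-0.9, 0.4, -1], [0, 0, 0], 0], [[0, 0, -1], [0, 0, 0], 0], [[0, 0, 0], [0, 0, 0], 0], [[0, 0, 0], [0, 0, 0], 0]])

```text
clock: 10.05
eef_pos: [0.5163, 0.1904, 0.0742]
tool_rot: [0.223, 0.975, -0.0, -0.0]
ft_force: [-0.9, 0.3, -4.6]
grip_width: 0.0212
grasp_force: 59.7
```

Emit:
drive_tool(increments=[[[0, 0, -1], [0, 0, 0], 0], [[0, 0, -1], [0, 0, 0], 0], [[0, 0, 0], [0, 0, 0], 0], [[0, 0, 0], [0, 0, 0], 0]])

```text
clock: 10.38
eef_pos: [0.5159, 0.1901, 0.0719]
tool_rot: [0.223, 0.975, -0.001, -0.001]
ft_force: [-1.1, -1.7, -4.1]
grip_width: 0.0211
grasp_force: 59.8
```

```bash
python3 st.py
```

```text
t 10.3833 p [515.9 190.1  71.9] tool y deg 64.29 z [-0.001 -0.001 -1.   ] j [ 0.35  0.46 -0.12  1.   -0.    0.8 ] F [-1.1 -1.7 -4.1] T [-0.32  0.54  0.15] w 0.0211 g 59.8
```

Emit:
drive_tool(increments=[[[0, 0, -1], [0, 0, 0], 0], [[0, 0, -1], [0, 0, 0], 0], [[0, 0, 0], [0, 0, 0], 0], [[0, 0, 0], [0, 0, 0], 0]])

```text
clock: 10.72
eef_pos: [0.5159, 0.1902, 0.0705]
tool_rot: [0.222, 0.975, -0.0, -0.0]
ft_force: [-5.0, -2.4, -0.4]
grip_width: 0.0214
grasp_force: 60.3
```

Emit:
drive_tool(increments=[[[0, 0, -1], [0, 0, 0], 0], [[0, 0, -1], [0, 0, 0], 0], [[0, 0, 0], [0, 0, 0], 0], [[0, 0, 0], [0, 0, 0], 0]])

```text
clock: 11.05
eef_pos: [0.5159, 0.1901, 0.0694]
tool_rot: [0.222, 0.975, -0.0, -0.0]
ft_force: [-5.5, -2.2, 5.3]
grip_width: 0.0209
grasp_force: 61.2
```

```bash
python3 st.py
```

```text
t 11.05 p [515.9 190.1  69.4] tool y deg 64.31 z [-0.001 -0.    -1.   ] j [ 0.35  0.46 -0.12  0.99 -0.    0.8 ] F [-5.5 -2.2  5.3] T [-0.64  1.3   0.24] w 0.0209 g 61.2
```

Emit:
drive_tool(increments=[[[-0.7, -0.3, 0], [0, 0, 0], 0], [[0, 0, -1], [0, 0, 0], 0], [[0, 0, 0], [0, 0, 0], 0], [[0, 0, 0], [0, 0, 0], 0]])

```text
clock: 11.38
eef_pos: [0.5159, 0.1901, 0.0688]
tool_rot: [0.222, 0.975, 0.0, 0.0]
ft_force: [-5.2, -3.1, 5.7]
grip_width: 0.0213
grasp_force: 61.3
```

Emit:
drive_tool(increments=[[[-0.4, 0, -1], [0, 0, 0], 0], [[0, 0, -1], [0, 0, 0], 0], [[0, 0, 0], [0, 0, 0], 0], [[0, 0, 0], [0, 0, 0], 0]])

```text
clock: 11.72
eef_pos: [0.5159, 0.1901, 0.0673]
tool_rot: [0.222, 0.975, 0.0, 0.001]
ft_force: [-5.8, -3.0, 8.0]
grip_width: 0.0209
grasp_force: 61.6
```

```bash
python3 st.py
```

```text
t 11.7167 p [515.9 190.1  67.3] tool y deg 64.31 z [ 0.002  0.    -1.   ] j [ 0.35  0.46 -0.13  0.98 -0.    0.8 ] F [-5.8 -3.   8. ] T [-0.63  1.28  0.24] w 0.0209 g 61.6
```

Emit:
drive_tool(increments=[[[0, 0, -1], [0, 0, 0], 0], [[0, 0, -1], [0, 0, 0], 0], [[0, 0, 0], [0, 0, 0], 0], [[0, 0, 0], [0, 0, 0], 0]])

```text
clock: 12.05
eef_pos: [0.5159, 0.1901, 0.0656]
tool_rot: [0.222, 0.975, 0.0, 0.001]
ft_force: [-7.2, -3.6, 8.9]
grip_width: 0.021
grasp_force: 61.9
```

Emit:
drive_tool(increments=[[[0, 0, -1], [0, 0, 0], 0], [[0, 0, -1], [0, 0, 0], 0], [[0, 0, 0], [0, 0, 0], 0], [[0, 0, 0], [0, 0, 0], 0]])

```text
clock: 12.38
eef_pos: [0.5159, 0.1901, 0.0653]
tool_rot: [0.222, 0.975, 0.001, 0.001]
ft_force: [-10.2, -4.3, 20.8]
grip_width: 0.0211
grasp_force: 63.1
```

```bash
python3 st.py
```

```text
t 12.3833 p [515.9 190.1  65.3] tool y deg 64.31 z [ 0.003  0.    -1.   ] j [ 0.35  0.46 -0.13  0.97 -0.    0.8 ] F [-10.2  -4.3  20.8] T [-1.11  2.17  0.29] w 0.0211 g 63.1
```

Hard stop at 65.3 mm (expected 65.2), with force above the full pad force: seated. I'll hold and check that it stays put.

Emit:
drive_tool(increments=[[[0, 0, -0.5], [0, 0, 0], 0], [[0, 0, 0], [0, 0, 0], 0], [[0, 0, 0], [0, 0, 0], 0], [[0, 0, 0], [0, 0, 0], 0], [[0, 0, 0], [0, 0, 0], 0], [[0, 0, 0], [0, 0, 0], 0]])

```text
clock: 12.88
eef_pos: [0.5159, 0.1901, 0.0653]
tool_rot: [0.222, 0.975, 0.001, 0.001]
ft_force: [-10.6, -4.6, 22.7]
grip_width: 0.0211
grasp_force: 63.5
```

```bash
python3 - <<'E'
from h import *
exec(open("st.py").read())
c=camera("scene");save("seat.png",cv2.resize(c["image"][140:250,270:400],None,fx=5,fy=5,interpolation=cv2.INTER_CUBIC))
E
```

```text
t 12.8833 p [515.9 190.1  65.3] tool y deg 64.31 z [ 0.003  0.001 -1.   ] j [ 0.35  0.46 -0.13  0.97 -0.    0.8 ] F [-10.6  -4.6  22.7] T [-1.15  2.44  0.29] w 0.0211 g 63.5
```

View pics/seat.png

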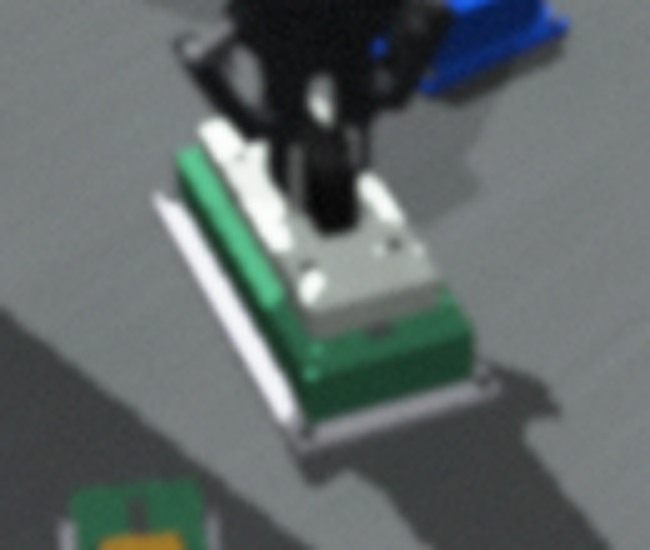

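The picture shows the cover flat on the rim, its near edge at (370,310), with no gap and the bar gripped. Pose and force are steady, so I'm handing it in.

```bash
python3 -c "
from workcell import job_done
print(job_done())"
```

```text
the job is handed in; nothing more can be done
None
```

The cover is seated flush on the large green fixture with its holes over both pins, still gripped by the bar and pressed down at about 23 N; it was handed in at about 13 s on the clock, and the bin, holed plate and angle block were not touched.

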